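# Fasten the fence stop to the jig block

## Robot

A 6-joint arm with a two-finger parallel gripper is mounted at the origin on the work surface. World frame = base frame: x ahead of the robot, y to its left, z up, the work surface at z = 0. Lengths are in m, angles in rad, forces in N, time in s.
With the tool pointing down it reaches from about 0.35 to 0.775 m from the base axis. Payload 7.3 kg.
Tool frame: the origin (TCP) lies on the centre line of the jaws, within the pads' length; the fingertips stand 25 mm ahead of it and the grasp point (between the pads) lies 6 mm ahead of it; z points along the fingers, y is the direction in which the jaws open and shut (so a half turn about z gives the same grasp; the last joint's range is limited). The gripper opens to 92 mm and grips with 3 to 60 N. Pads are 19 mm wide; open, the fingers measure 130 mm over their backs; the gripper's body (75 mm by 190 mm) begins 47 mm behind the grasp point.
Start: joints at [-1.303, 0.342, 1.524, -0, 1.275, -0.146], TCP at [0.211, -0.481, 0.252] pointing down, gripper open.
Joint ranges: [-2.53, 2.53], [-0.77, 2.02], [0.04, 2.7], [-1, 4.14], [0.28, 2.66], [-3.11, 3.11]. Speed limits (rad/s): [2.57, 2.57, 3.14, 3.14, 3.14, 3.14].

## Interface

Orientations are given as [roll, pitch, yaw] about the fixed x, y, z axes, in that order (R = Rz(yaw) Ry(pitch) Rx(roll)).
In Python, from cell import telemetry, read_camera, workorder gives the robot as it stands.
- The arm moves only by the shell command python3 -m creep 'ROWS' [FORCE]. ROWS is JSON, one flat list of numbers, 5 for each row, row after row: the opening, from 0 (shut) to 1 (fully open), then the shift along the world's x, y, z in m, then the turn about the world's z in rad. A call has 1 to 12 rows; each row shifts and turns the pose as measured when the row begins; what a row does not reach is not made up. A row lasts 1/8 s, in which the tool goes at most 62.5 mm and 10.7 degrees, less where a joint would pass 70% of its speed; a pose out of reach is approached as far as the arm can. A call is refused whole if a number of a shift passes 0.0625 or a number of a turn 0.188, either way. A call with a gripper value outside its range is refused whole. The fingers move at their own pace and stop on an object; FORCE is the grip in N (left out, the last holds). Time passes only in rows, so rows that do not move let the fingers close. It gives the time, the measured TCP pose, the force and the opening at its end, in the units of the state.
- telemetry.observe(): the state, without advancing time (a new reading comes with each control period).
- read_camera(name): name is "scene" or "top" or "wrist"; returns a dict with "image" (400x640x3 uint8, red, green, blue), "fovy" (degrees; the focal length in pixels is half the picture's height over the tangent of half this angle, whatever the lens; pixels are square), "cx", "cy" (the principal point, pixels), "distortion" ([k1, k2, p1, p2, k3] as OpenCV has them; the pictures are not rectified), "R" (3x3) and "t" (3): a world point X has camera coordinates R X + t. Camera axes: x right, y down, z forward; pixel columns grow to the right and rows downward; lengths in m; the calibration is good to about 2 mm. A picture is of the moment at which its call begins. There is no depth.
- workorder.hand_in(): hands the job in, once; it reports no verdict.
The state is a dict: "time": time; "qpos": joint angles; "qvel": joint speeds; "joint_efforts": joint torques, N m; "tool_pos": TCP position; "tool_rot": TCP orientation; "contact_force": force on the tool from outside, world axes, zero at the start; "torque": the same for the moment, N m; "opening": finger opening in m.
Only numpy, scipy, OpenCV 4.12 (cv2) and the standard library are available. Lean on these libraries where they do the work, as an engineer would, in place of code of your own. Each camera call takes 0.05 s, during which the arm holds its last target.

## Task

Lay the fence stop (dark wooden foot with a hole, aluminium fence) flat on the white jig block so that the two holes line up, with the fence across the block on the line between the two red marks. Then take the thumbscrew with the blue knob out of its stand and drop it through both holes, until its washer rests flat on the foot. Let go of both.

Things in the scene. Friction and masses are not known exactly. Their poses are not given: they have to be found in the camera images.
- block_hole (a point): White jig block, fixed upright: 190 (x) x 110 (y) x 50 high (mm). Point: centre of the mouth, in its top face, of its round through hole, 36 in diameter, 50 from the block's middle towards its +x end. z up, x along the block. Two red marks, 16 x 16, are on the top at x = -75, y = +45 and -45 from this point.
- stop_wall (a point): Loose fence stop, 180 g, lying on its dark wooden foot, 140 x 70 x 8; upright aluminium fence on it, 16 thick (x), 64 wide (y), 50 high. Point: the fence's centre, 33 above the underside; grasp here across the thickness. x points along the foot to its hole, 75 away; z up. Foot spans x = -35 to 105, balances near x = 10. The orange-and-black stop without a hole is not wanted.
- stop_hole (a point): Centre of the upper mouth of the round through hole, 36 in diameter, in the fence stop's foot: 75 along x from the fence's centre, 25 below it, 8 above the foot's underside. Same axes as the fence.
- blue_knob (a point): Thumbscrew, 120 g, upright in a wooden stand 55 high; red-knobbed one beside it (100 away) not wanted. Point: centre of its round blue knob, 34 diameter, 44 high; grasp here. Washer 64 x 6 under it, underside 28 below the point; then shank 12 diameter, 44 long, tapered tip. z up its axis. Lifts straight out; drops through without turning; home, the point is 36 above the block's top.
There are look-alikes about, which are no part of the job. What is shaped like the part that bears block_hole but green or yellow is not meant.

How it is judged:
On the way:
1. the fence stop lies flat on the block and let go, holes lined up within 15 mm, fence on the marks' line (horizontal distance between stop_hole and block_hole below 0.015 m and z of stop_hole in the frame of block_hole between 0.004 and 0.012 m and angle between the x axis of stop_wall and the x axis of block_hole, either way round below 0.22 rad and x of stop_wall in the frame of block_hole below -0.05 m and angle between stop_wall's own z axis and vertical below 0.08 rad and contact force between the fingers and stop below 0.2 N), for 0.2 s.
At the end, for the whole second after the job is handed in: Stop flat on the block, hole within 18 mm of the block's, foot within 15 degrees of its length, fence on the red marks' side; blue thumbscrew upright through both, washer on the foot (knob centre 31 to 40 mm above the block, within 16 mm of the hole's axis); both at rest (horizontal distance between stop_hole and block_hole below 0.018 m and z of stop_hole in the frame of block_hole between 0.004 and 0.012 m and angle between the x axis of stop_wall and the x axis of block_hole, either way round below 0.26 rad and x of stop_wall in the frame of block_hole below -0.05 m and angle between stop_wall's own z axis and vertical below 0.08 rad and horizontal distance between blue_knob and block_hole below 0.016 m and z of blue_knob in the frame of block_hole between 0.031 and 0.04 m and angle between blue_knob's own z axis and vertical below 0.1 rad and linear speed of each of blue, stop below 0.02 m/s); the robot touches nothing.
It also fails if it takes over 48 s, if anything falls off the work surface, if the arm or the gripper's body presses on something with over 40 N, if the wrist force passes 120 N, or if a joint passes its speed limit or range.

## Working session

There is one attempt and no reset: what is moved stays moved. The work goes in short steps, Python scripts to look and compute and a shell command to move; the robot and the scene stay as the last step left them, time stands still between calls to the robot, and variables do not carry over. Pictures are saved under pics/ and viewed, and the job is handed in when it is done.

```bash
ls; mkdir -p pics
python3 - <<'E'
from cell import telemetry, read_camera
import cv2
s=telemetry.observe();print(s)
for n in("scene","top","wrist"):
    c=read_camera(n);cv2.imwrite(f"pics/{n}0.png",c["image"][:,:,::-1]);print(n,c["fovy"],c["cx"],c["cy"],c["distortion"],c["R"],c["t"])
E
```

```text
pics
{'time': 0.0, 'qpos': array([-1.30298206e+00,  3.42691695e-01,  1.52498727e+00, -2.91724110e-06,
        1.27539365e+00, -1.46011001e-01]), 'qvel': array([ 0.00068891, -0.00079008, -0.00036215,  0.00059501,  0.00080723,
        0.00113174]), 'joint_efforts': array([-4.32237775e-04, -4.31237054e+01, -2.44223982e+01,  7.17594847e-02,
        5.59428404e-02, -1.65151228e-04]), 'tool_pos': array([ 0.21102939, -0.48033143,  0.25107142]), 'tool_rot': array([-3.14012803e+00, -2.12563871e-04,  4.13825962e-01]), 'contact_force': array([0.01500898, 0.1556435 , 0.32239888]), 'torque': array([-0.0338445 ,  0.04265772, -0.03447821]), 'opening': 0.0919036341981746}
scene 52.355744383367956 316.5474088708258 197.871893876474 [-0.07009963  0.          0.          0.          0.        ] [[ 0.74326455  0.66898586 -0.00396649]
 [ 0.5283979  -0.59068259 -0.60982763]
 [-0.41030899  0.45116737 -0.79252415]] [-0.35744608 -0.12567614  1.33122256]
top 45.225848470014405 315.81610844128 204.00687294322285 [-0.0766015  0.         0.         0.         0.       ] [[ 0.02349111 -0.99966047  0.01127451]
 [-0.99363403 -0.02458943 -0.1099399 ]
 [ 0.11017981 -0.00862013 -0.99387429]] [0.04770067 0.45340343 1.5052971 ]
wrist 68.88258489223529 320.3012385012672 206.398411970552 [-0.04874393  0.          0.          0.          0.        ] [[ 0.40100824 -0.91607357 -0.00126754]
 [-0.87252149 -0.38236429  0.30414438]
 [-0.27910329 -0.12085845 -0.9526251 ]] [-0.52474938 -0.03709945  0.39189134]
```

View pics/scene0.png

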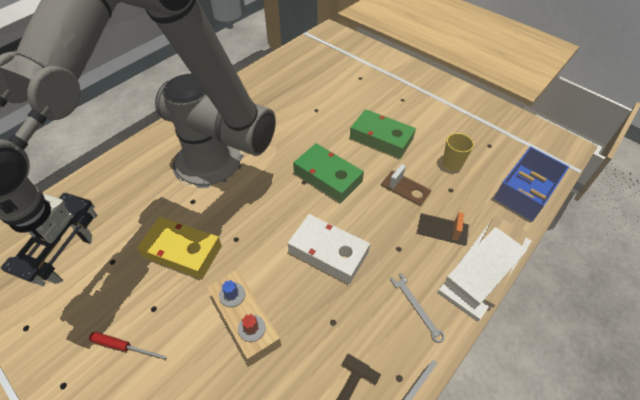

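View pics/top0.png

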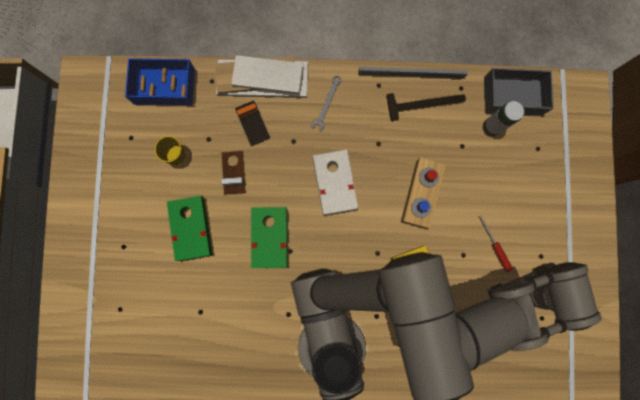

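View pics/wrist0.png

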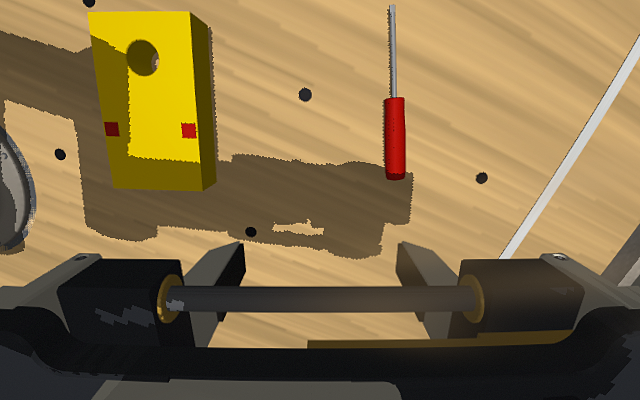

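The scene and top views show these candidates:
- **Blocks:** the white one is at top (335,182). The green ones at (188,228) and (269,238), and the yellow one, are not meant.
- **Stops:** the dark foot with a hole and aluminium fence is at top (232,172). The orange and black one at (252,122) has no hole and is not wanted.
- **Thumbscrews:** blue is at top (423,207) and red at (430,176). Blue is the one meant.

I'll confirm these with enlarged crops.

```bash
cat > h.py <<'E'
import numpy as np, cv2
from cell import read_camera, telemetry
def K(c):
    f=200/np.tan(np.radians(c["fovy"])/2); return np.array([[f,0,c["cx"]],[0,f,c["cy"]],[0,0,1.]])
def ray(c,p):
    u=cv2.undistortPoints(np.array(p,float).reshape(1,1,2),K(c),np.array(c["distortion"]))[0,0]
    R=np.array(c["R"]);return -R.T@c["t"], R.T@np.array([u[0],u[1],1])
def plane(c,p,z):
    o,d=ray(c,p); return o+d*(z-o[2])/d[2]
def tri(c1,p1,c2,p2):
    o1,d1=ray(c1,p1);o2,d2=ray(c2,p2);d1/=np.linalg.norm(d1);d2/=np.linalg.norm(d2)
    s=np.linalg.lstsq(np.c_[d1,-d2],o2-o1,rcond=None)[0]
    a,b=o1+s[0]*d1,o2+s[1]*d2; return (a+b)/2,np.linalg.norm(a-b)
def proj(c,X):
    return cv2.projectPoints(np.array(X,float).reshape(-1,1,3),cv2.Rodrigues(np.array(c["R"]))[0],np.array(c["t"],float),K(c),np.array(c["distortion"]))[0].reshape(-1,2)
E
python3 - <<'E'
import cv2,numpy as np
from h import *
a=cv2.imread("pics/top0.png");b=cv2.imread("pics/scene0.png")
def crop(i,x,y,w,h,k): return cv2.resize(i[y:y+h,x:x+w],None,fx=k,fy=k,interpolation=cv2.INTER_CUBIC)
T=crop(a,210,95,240,135,3.2)
S=cv2.hconcat([crop(b,200,255,100,100,2.5),crop(b,280,205,100,100,2.5),crop(b,370,155,100,100,2.5)])
S=S[:150+100]
cv2.imwrite("pics/crop1.png",T);cv2.imwrite("pics/crop2.png",S)
E
```

```text
(no output)
```

View pics/crop1.png

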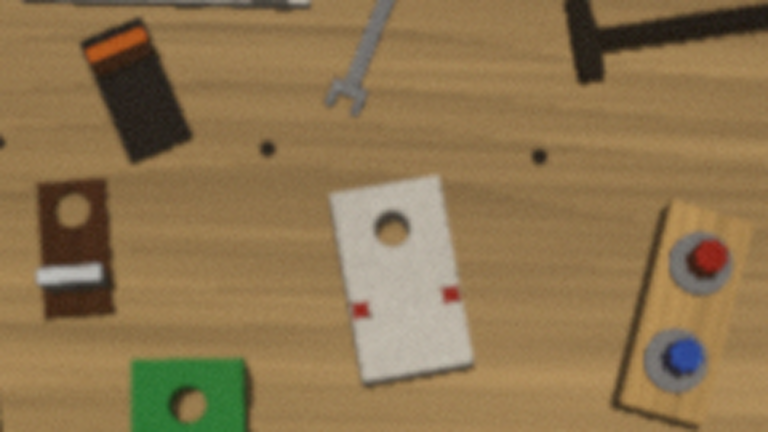

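View pics/crop2.png

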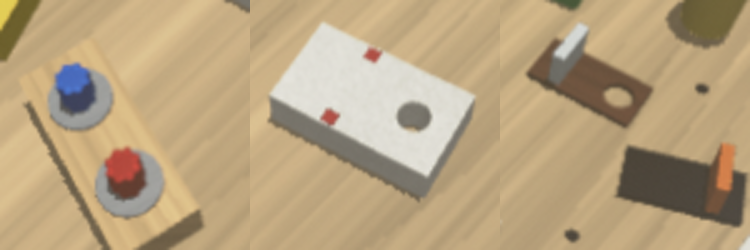

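The crops confirm it: the white block has red marks and a hole, the brown foot has a hole and an aluminium fence, and the blue knob stands next to the red one. Next I'll measure with masks.

Run:
```python
import cv2,numpy as np
from h import *
cs={n:read_camera(n) for n in("top","scene")}
def big(m):
    n,l,s,c=cv2.connectedComponentsWithStats(m.astype(np.uint8)); k=1+np.argmax(s[1:,4]); return l==k,c[k],s[k]
def roi(m,x0,y0,x1,y1):
    o=np.zeros_like(m);o[y0:y1,x0:x1]=m[y0:y1,x0:x1];return o
R={"top":dict(block=(300,140,370,225),stop=(215,140,255,205),blue=(400,185,445,225)),"scene":dict(block=(280,205,375,285),stop=(375,155,440,210),blue=(205,265,255,310))}
for n,c in cs.items():
    im=cv2.cvtColor(c["image"],cv2.COLOR_RGB2HSV);H,S,V=[im[:,:,i].astype(int) for i in range(3)]
    red=((H<8)|(H>172))&(S>110)
    blk=roi((((S<45)&(V>(150 if n=="scene" else 130)))|red),*R[n]["block"]); m,ct,_=big(blk)
    mm=m.astype(np.uint8)
    cnts,h=cv2.findContours(mm,cv2.RETR_CCOMP,cv2.CHAIN_APPROX_NONE)
    o=max(cnts,key=cv2.contourArea); W=np.array([plane(c,p[0],.05)[:2] for p in o],np.float32)
    r=cv2.minAreaRect(W);print(n,"block rect",r)
    for i,k in enumerate(cnts):
        if h[0][i][3]>=0 and cv2.contourArea(k)>20:
            e=cv2.fitEllipse(k) ; Wp=np.array([plane(c,p[0],.05)[:2] for p in k],np.float32);print("  hole px",e,"world",plane(c,e[0],.05),cv2.minAreaRect(Wp)[1])
    k,l,s,ce=cv2.connectedComponentsWithStats(roi(red,*R[n]["block"]).astype(np.uint8))
    for i in range(1,k):
        if s[i,4]>8: print("  mark",ce[i],s[i,4],plane(c,ce[i],.05))
    b=roi((H>100)&(H<125)&(S>130),*R[n]["blue"]); m,ct,s=big(b);print("  blue",ct,s,plane(c,ct,.083))
    x0,y0,x1,y1=R[n]["stop"]
    br=roi((V<105)&(S>60),*R[n]["stop"]);al=roi((S<40)&(V>110),*R[n]["stop"])
    m,ct,s=big(al);print("  alu",ct,s,plane(c,ct,.058)); 
    ac=cv2.findContours(m.astype(np.uint8),0,1)[0][0];print("   alu rect",cv2.minAreaRect(np.array([plane(c,p[0],.058)[:2] for p in ac],np.float32)))
    m,_,s=big(br|al);cnts,h=cv2.findContours(m.astype(np.uint8),cv2.RETR_CCOMP,cv2.CHAIN_APPROX_NONE)
    o=max(cnts,key=cv2.contourArea);print("  stop rect",cv2.minAreaRect(np.array([plane(c,p[0],.008)[:2] for p in o],np.float32)))
    for i,k in enumerate(cnts):
        if h[0][i][3]>=0 and cv2.contourArea(k)>10:
            e=cv2.fitEllipse(k);print("  shole",e,plane(c,e[0],.008))
```

```text
top block rect ((0.5214376449584961, 0.0007033869624137878), (0.18888626992702484, 0.10792095959186554), 11.22614860534668)
  hole px ((332.0, 166.3955535888672), (12.284631729125977, 12.862168312072754), 0.0) world [0.5702783  0.01046009 0.05      ] (0.03824031352996826, 0.03869688883423805)
  mark [350.77777778 186.61111111] 18 [ 0.50716664 -0.04997993  0.05      ]
  mark [322.  191.5] 20 [0.4893418  0.04033583 0.05      ]
  blue [423.70833333 205.83333333] [419 202  10   9  72] [ 0.44822746 -0.27355339  0.083     ]
  alu [231.3490566  180.20754717] [222 177  20   7 106] [0.51694332 0.3254766  0.058     ]
   alu rect ((0.5170480012893677, 0.3250587284564972), (0.01675703376531601, 0.060414813458919525), 5.499440670013428)
  stop rect ((0.5513959527015686, 0.3298224210739136), (0.1404225379228592, 0.07468988746404648), 5.240509510040283)
  shole ((232.5, 160.5), (10.942835807800293, 11.672104835510254), 45.0) [0.58980509 0.33315155 0.008     ]
scene block rect ((0.5229945778846741, 0.00035946816205978394), (0.19076047837734222, 0.11153921484947205), 11.255074501037598)
  hole px ((345.091064453125, 251.38914489746094), (12.495904922485352, 14.049986839294434), 91.1910171508789) world [0.57204784 0.01055387 0.05      ] (0.03625848516821861, 0.037408653646707535)
  mark [328.58823529 226.41176471] 17 [0.48859531 0.04086762 0.05      ]
  mark [311.45 251.4 ] 20 [ 0.50654841 -0.04809945  0.05      ]
  blue [228.54205607 286.5046729 ] [223 281  13  12 107] [ 0.43751889 -0.26575396  0.083     ]
  alu [398.046875  172.7421875] [391 164  14  17 128] [0.52107184 0.32106565 0.058     ]
   alu rect ((0.5231174230575562, 0.32436469197273254), (0.027462037280201912, 0.07018522918224335), 4.017042636871338)
  stop rect ((0.503939151763916, 0.36363041400909424), (0.028956223279237747, 0.07819268107414246), 4.017059326171875)
```

Measured so far:
- **Block hole:** (0.571, 0.0105), yaw 0.196. The marks' line agrees, since its midpoint is (0.498, -0.005), 75 mm away.
- **Fence:** about (0.517, 0.3255), yaw about 0.094. Its hole is 75 mm away at (0.590, 0.333), which fits.
- **Tool yaw to grasp the fence:** about 1.665.

I'll move above the stop.

```bash
python3 -m creep '[1,0.03,0.042,0,0.1, 1,0.03,0.042,0,0.15, 1,0.03,0.042,0,0.15, 1,0.03,0.042,0,0.15, 1,0.03,0.042,0,0.15, 1,0.03,0.042,0,0.15, 1,0.03,0.042,0,0.15, 1,0.03,0.042,0,0.15, 1,0.007,0.045,0,0.1, 1,0.007,0.045,0,0, 1,0.007,0.045,0,0, 1,0.007,0.045,0,0]'
```

```text
time: 1.75
tool_pos: [0.4847, 0.0499, 0.2505]
tool_rot: [3.14, 0.001, 1.699]
contact_force: [1.1, -0.8, 0.6]
opening: 0.0922
```

```bash
python3 -m creep '[1,0.005,0.045,0,0, 1,0.005,0.045,0,-0.01, 1,0.005,0.045,-0.02,-0.01, 1,0.005,0.045,-0.02,-0.01, 1,0.005,0.045,-0.02,0, 1,0.005,0.04,-0.02,0, 1,0,0.01,0,0, 1,0,0,0,0]'
python3 - <<'E'
from h import *
c=read_camera("wrist");cv2.imwrite("pics/w1.png",c["image"][:,:,::-1])
print(telemetry.observe()["tool_pos"],telemetry.observe()["tool_rot"])
d=.094;u=np.array([np.cos(d),np.sin(d),0]);f=np.array([.517,.3255,.058])
print(proj(c,[f,f+.075*u-[0,0,.05]]))
E
```

```text
time: 2.75
tool_pos: [0.5144, 0.3366, 0.1676]
tool_rot: [3.139, 0.002, 1.673]
contact_force: [0.1, 0.0, -0.1]
opening: 0.0916
[0.5143438  0.33608928 0.16755324] [3.13889539e+00 1.95581187e-03 1.67203144e+00]
[[321.07289909 223.66378071]
 [391.77368974 206.83519119]]
```

View pics/w1.png

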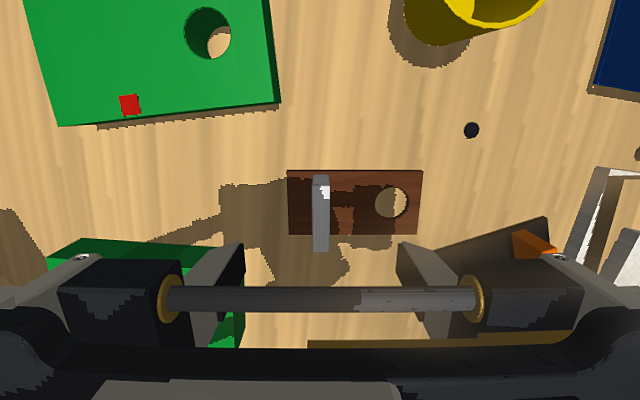

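The fence, at px (321, 185–250), and its hole at (391,202) match the predictions. The foot's edges are square to the jaws. I'll descend.

```bash
python3 -m creep '[1,0.003,-0.01,-0.02,-0.005, 1,0,0,-0.03,0, 1,0,0,-0.03,0, 1,0,0,-0.03,0, 1,0,0,-0.012,0, 1,0,0,0,0]'
```

```text
time: 3.55
tool_pos: [0.5216, 0.3186, 0.0498]
tool_rot: [3.129, 0.0, 1.658]
contact_force: [-0.1, -0.7, 0.6]
opening: 0.092
```

```bash
python3 -m creep '[1,-0.003,0.005,-0.006,0.003, 1,-0.001,0.001,-0.004,0, 1,0,0,0,0]'
python3 - <<'E'
from h import *
c=read_camera("wrist");cv2.imwrite("pics/w2.png",c["image"][:,:,::-1])
E
```

```text
time: 3.92
tool_pos: [0.5189, 0.3255, 0.0423]
tool_rot: [3.124, -0.002, 1.661]
contact_force: [0.7, -1.0, 0.3]
opening: 0.0919
```

View pics/w2.png

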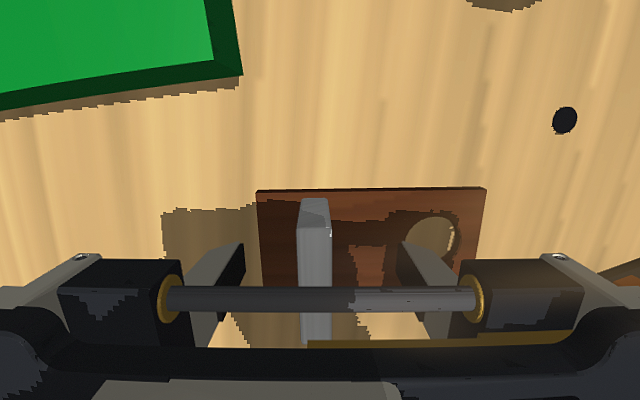

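The fence at px x 298–331 sits between the fingers. I'll close.

```bash
python3 -m creep '[0,0,0,0,0, 0,0,0,0,0, 0,0,0,0,0, 0,0,0,0,0, 0,0,0,0,0, 0,0,0,0,0]' 30; python3 -m creep '[0,0,0,0.02,0, 0,0,0,0.03,0, 0,0,0,0.03,0, 0,0,0,0.02,0,0,0,0,0,0]'
```

```text
time: 4.72
tool_pos: [0.5194, 0.3257, 0.0431]
tool_rot: [3.123, -0.002, 1.661]
contact_force: [-0.0, -0.5, -0.5]
opening: 0.0364
time: 5.35
tool_pos: [0.5185, 0.3252, 0.145]
tool_rot: [3.125, -0.001, 1.661]
contact_force: [-0.3, 0.3, 0.5]
opening: 0.0005
```

I lifted before the fingers had finished closing (still 36 mm open), so the fence was not gripped. I'll look and redo the grasp.

```bash
python3 -m creep '[1,0,0,0,0, 1,0,0,0,0, 1,0,0,0,0, 1,0,0,0,0, 1,0,0,0,0, 1,0,0,0,0, 1,0,0,0,0, 1,0,0,0,0]'
python3 - <<'E'
from h import *
c=read_camera("wrist");cv2.imwrite("pics/w3.png",c["image"][:,:,::-1])
d=.094;u=np.array([np.cos(d),np.sin(d),0]);f=np.array([.517,.3255,.058])
print(proj(c,[f,f+.075*u-[0,0,.05]]))
E
```

```text
time: 6.35
tool_pos: [0.5171, 0.3245, 0.1411]
tool_rot: [3.131, 0.001, 1.661]
contact_force: [-0.2, 0.6, 0.3]
opening: 0.0759
[[318.63942478 221.31943574]
 [396.57643666 202.16852851]]
```

View pics/w3.png

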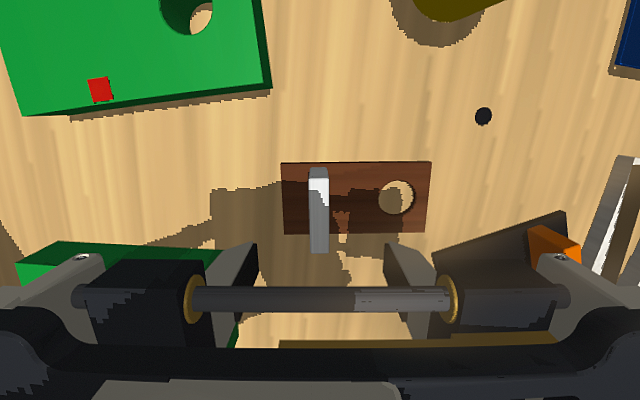

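The stop has not moved: its hole is seen at (397,197) and predicted at (397,202). I'll retry and wait for the full close.

```bash
python3 -m creep '[0.65,0,0,-0.02,0, 0.65,0,0,-0.03,0, 0.65,0,0,-0.03,0, 0.65,0,0,-0.012,0, 0.65,0,0,0,0]'
```

```text
time: 7.02
tool_pos: [0.5181, 0.3249, 0.0485]
tool_rot: [3.127, -0.001, 1.661]
contact_force: [-0.6, -0.6, -0.1]
opening: 0.0594
```

```bash
python3 -m creep '[0.5,-0.001,0,-0.007,0, 0,0,0,-0.001,0, 0,0,0,0,0, 0,0,0,0,0, 0,0,0,0,0, 0,0,0,0,0, 0,0,0,0,0, 0,0,0,0,0, 0,0,0,0,0]' 30
```

```text
time: 8.15
tool_pos: [0.5182, 0.3257, 0.0437]
tool_rot: [3.123, -0.002, 1.661]
contact_force: [-0.8, -0.2, 2.0]
opening: 0.0157
```

```bash
python3 -m creep '[0,0,0,0.02,0, 0,0,0,0.03,0, 0,0,0,0.03,0, 0,0,0,0.03,0, 0,-0.002,-0.03,0,0.02, 0,-0.002,-0.04,0,0.02, 0,-0.002,-0.04,0,0.02, 0,-0.002,-0.04,0,0.02, 0,-0.002,-0.04,0,0.02, 0,-0.002,-0.04,0,0, 0,-0.002,-0.03,0,0, 0,0,0,0,0]'
```

```text
time: 9.65
tool_pos: [0.5019, 0.0576, 0.1524]
tool_rot: [3.125, -0.0, 1.766]
contact_force: [0.0, 0.8, -2.5]
opening: 0.0158
```

```bash
python3 -m creep '[0,-0.001,-0.03,-0.01,0, 0,-0.001,-0.022,-0.01,0, 0,-0.001,-0.005,-0.01,0, 0,0,0,0,0]'
python3 - <<'E'
from h import *
cs={n:read_camera(n) for n in("top","scene","wrist")}
v=[cs["wrist"]["image"]]+[cv2.resize(cs[n]["image"][y:y+125,x:x+200],None,fx=2,fy=2) for n,x,y in(("top",240,120),("scene",250,160))]
for i,a in enumerate(v): cv2.imwrite(f"pics/p{i}.png",a[:,:,::-1])
cv2.imwrite("pics/p12.png",cv2.hconcat(v[1:])[:,:,::-1])
for n in cs:
  print(n,proj(cs[n],[[.571,.0105,.05]]))
s=telemetry.observe();print(s["tool_pos"],s["tool_rot"])
E
```

```text
time: 10.15
tool_pos: [0.4993, 0.0021, 0.1211]
tool_rot: [3.124, -0.001, 1.767]
contact_force: [0.4, -0.2, -1.6]
opening: 0.0159
top [[331.99181555 166.17077623]]
scene [[344.76899632 251.17005209]]
wrist [[410.75587608 234.19109108]]
[0.49999904 0.00229865 0.12211327] [ 3.12225699e+00 -5.78788793e-04  1.76792184e+00]
```

View pics/p0.png

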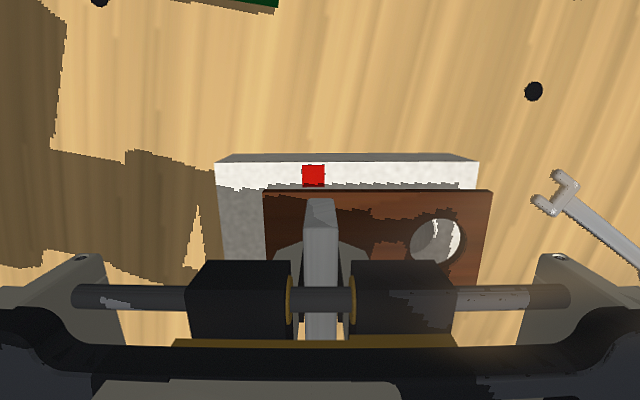

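View pics/p12.png

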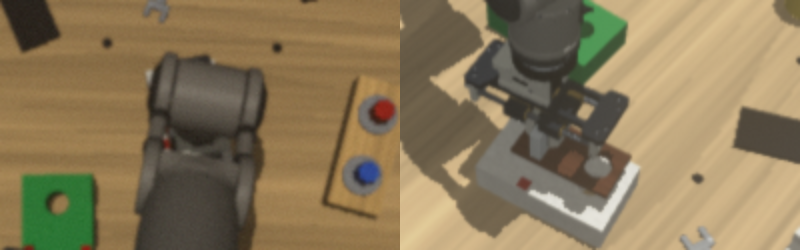

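Run:
```python
from h import *
c=read_camera("wrist");s=telemetry.observe();t=s["tool_pos"];print(t)
z=t[2]-.0437+.008
im=cv2.cvtColor(c["image"],cv2.COLOR_RGB2HSV).astype(int)
brown=((im[:,:,1]>90)&(im[:,:,2]<150)&(im[:,:,0]<20)).astype(np.uint8)
r=1-brown; r[:, :395]=0; r[:,478:]=0; r[:205]=0; r[275:]=0
n,l,st,ce=cv2.connectedComponentsWithStats(r);k=l[240,438];m=(l==k).astype(np.uint8)
ct=max(cv2.findContours(m,0,1)[0],key=cv2.contourArea);e=cv2.fitEllipse(cv2.convexHull(ct));print(e,st[k])
h=plane(c,e[0],z);print("hole",h,"rel tcp",h-t)
for p in [(263,191),(492,191)]: print(plane(c,p,z))
print("err",np.array([.571,.0105])-h[:2])
```

```text
[0.5001088  0.00219777 0.12228038]
((427.029296875, 254.6765899658203), (51.30706024169922, 86.42012023925781), 36.441184997558594) [ 395  218   66   57 2494]
hole [0.57014724 0.01133787 0.08658038] rel tcp [ 0.07003844  0.0091401  -0.0357    ]
[0.46017381 0.03355922 0.08658038]
[0.59714522 0.06019681 0.08658038]
err [ 0.00085276 -0.00083787]
```

Run:
```python
from h import *
c=read_camera("wrist");s=telemetry.observe();t=s["tool_pos"];print(t,s["tool_rot"])
z=t[2]-.0437+.008
for p in [(411,241),(464,241),(437,241),(437,218),(437,264)]:print(p,plane(c,p,z))
```

```text
[0.50007907 0.00212075 0.12229794] [ 3.12184923e+00 -3.38223573e-04  1.76802972e+00]
(411, 241) [0.55697364 0.01863485 0.08659794]
(464, 241) [0.59131762 0.02495562 0.08659794]
(437, 241) [0.5736839  0.02172113 0.08659794]
(437, 218) [0.56867245 0.03674184 0.08659794]
(437, 264) [0.57903379 0.00584097 0.08659794]
```

The foot's edge gives an angle of 0.192 rad. The hole is at about (0.574, 0.019), so I need a shift of about (-3, -8) mm, then down about 28 mm.

```bash
python3 -m creep '[0,-0.003,-0.008,-0.01,0, 0,0,0,-0.008,0, 0,0,0,-0.004,0, 0,0,0,0,0]'
```

```text
time: 10.9
tool_pos: [0.4968, -0.006, 0.0988]
tool_rot: [3.122, -0.0, 1.769]
contact_force: [-0.4, -0.8, -1.6]
opening: 0.0157
```

```bash
python3 -m creep '[0,0,0,-0.003,0, 0,0,0,-0.003,0, 0,0,0,0,0]'
python3 - <<'E'
from h import *
c=read_camera("wrist");cv2.imwrite("pics/p3.png",c["image"][:,:,::-1])
c=read_camera("scene");cv2.imwrite("pics/p4.png",cv2.resize(c["image"][160:300,250:400],None,fx=4,fy=4)[:,:,::-1])
E
```

```text
time: 11.28
tool_pos: [0.4973, -0.006, 0.0938]
tool_rot: [3.12, 0.0, 1.769]
contact_force: [-0.7, -0.2, 1.8]
opening: 0.0159
```

View pics/p3.png

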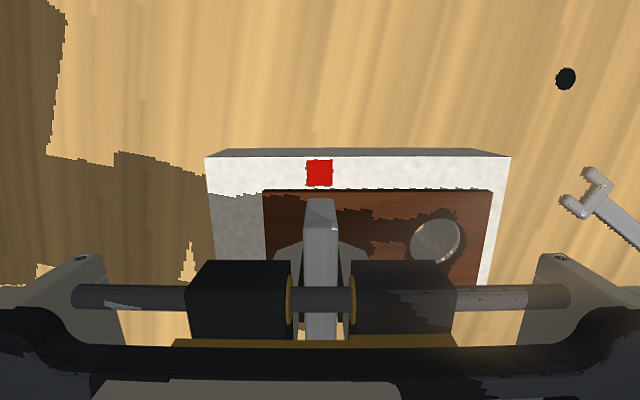

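View pics/p4.png

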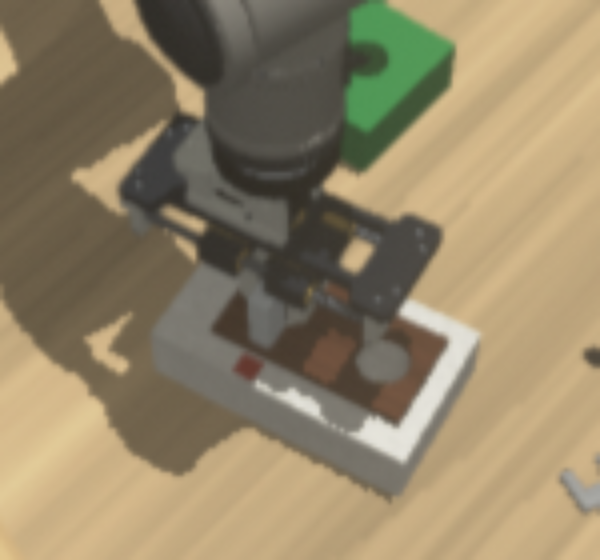

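Contact is felt (+1.8 N), the fence is on the red mark (both at px x≈320), and the margins look right. I'll release and rise.

```bash
python3 -m creep '[0.6,0,0,0,0, 0.6,0,0,0,0, 0.6,0,0,0,0, 0.6,0,0,0,0, 0.6,0,0,0.02,0, 0.6,0,0,0.03,0, 0.8,0,0,0.03,0, 0.8,0,0,0.03,0, 0.8,-0.01,-0.03,0.02,0.15, 0.8,-0.01,-0.04,0,0.15, 0.8,-0.01,-0.04,0,0.15, 0.8,-0.01,-0.04,0,0.15]'
python3 - <<'E'
from h import *
c=read_camera("scene");cv2.imwrite("pics/p5.png",cv2.resize(c["image"][160:300,250:400],None,fx=4,fy=4)[:,:,::-1])
c=read_camera("top");cv2.imwrite("pics/p6.png",cv2.resize(c["image"][130:240,290:460],None,fx=4,fy=4)[:,:,::-1])
E
```

```text
time: 12.88
tool_pos: [0.4569, -0.1576, 0.228]
tool_rot: [3.119, 0.004, 2.393]
contact_force: [0.7, -0.3, 0.7]
opening: 0.0735
```

View pics/p5.png

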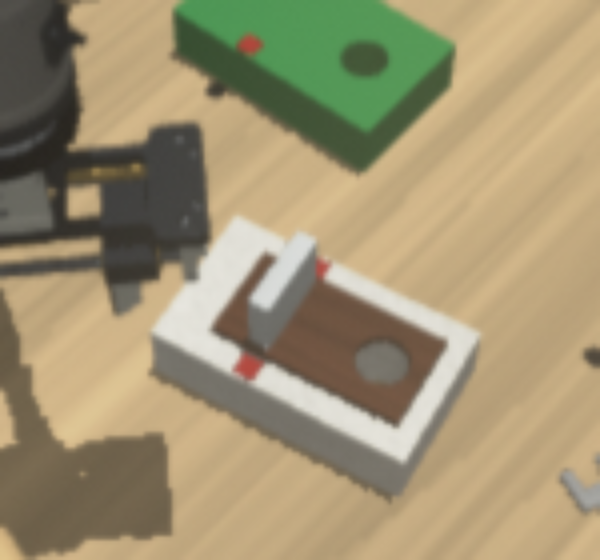

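View pics/p6.png

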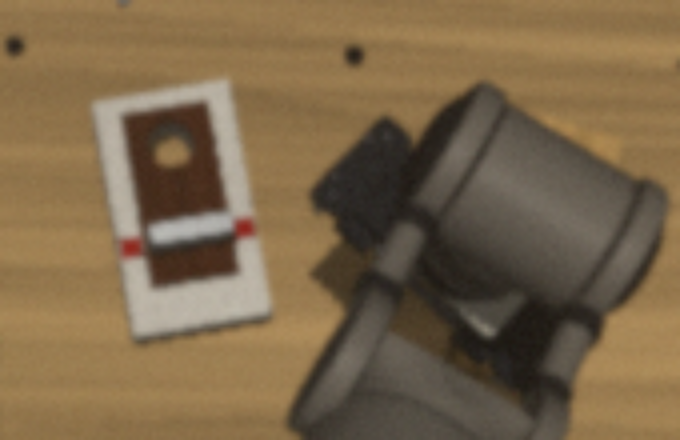

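The stop lies flat with the fence between the marks, and table wood shows through the hole. Next I'll refine the placement and the knob position.

Run:
```python
from h import *
ct=read_camera("top");cs=read_camera("scene")
print("stop hole top",plane(ct,(332.7,166.2),.058),"scene",plane(cs,(250+382/4,160+361/4),.058))
a=cv2.cvtColor(cv2.imread("pics/top0.png"),cv2.COLOR_BGR2HSV).astype(int);b=cv2.cvtColor(cv2.imread("pics/scene0.png"),cv2.COLOR_BGR2HSV).astype(int)
print("tri blue",tri(ct,(423.7,205.8),cs,(228.54,286.5)))
# red
for im,c,r,n in((a,ct,(415,165,445,190),"top"),(b,cs,(235,305,270,345),"scene")):
    H,S,V=im[:,:,0],im[:,:,1],im[:,:,2];m=((H<8)|(H>172))&(S>130);x0,y0,x1,y1=r
    ys,xs=np.nonzero(m[y0:y1,x0:x1]);p=(xs.mean()+x0,ys.mean()+y0);print(n,"red",p,len(xs));
    if n=="top":pt=p
    else:print("tri red",tri(ct,pt,cs,p))
# washer + knob silhouettes: grey or colour
for im,c,r,n in((a,ct,(405,190,440,225),"top"),(b,cs,(210,270,252,312),"scene")):
    H,S,V=im[:,:,0],im[:,:,1],im[:,:,2];x0,y0,x1,y1=r
    m=(((S<60)&(V>90))|((H>95)&(H<130)&(S>80)))[y0:y1,x0:x1].astype(np.uint8)
    k=max(cv2.findContours(m,0,1)[0],key=cv2.contourArea);e=cv2.fitEllipse(cv2.convexHull(k));p=(e[0][0]+x0,e[0][1]+y0);print(n,"washer",p,e[1],plane(c,p,.061))
```

```text
stop hole top [0.56942688 0.00859672 0.058     ] scene [0.57331646 0.01002854 0.058     ]
tri blue (array([ 0.44633858, -0.2692225 ,  0.10099748]), np.float64(0.00013083153020143943))
top red (np.float64(431.3777777777778), np.float64(174.8111111111111)) 90
scene red (np.float64(248.8860759493671), np.float64(321.626582278481)) 158
tri red (array([ 0.54328142, -0.29410854,  0.09756477]), np.float64(0.00020448061460742476))
top washer (420.91111946105957, 207.11565589904785) (18.64290428161621, 19.175457000732422) [ 0.44645314 -0.26990717  0.061     ]
scene washer (231.12645721435547, 293.348726272583) (26.021806716918945, 26.693927764892578) [ 0.44509271 -0.26920921  0.061     ]
```

The stop hole is within about 2 mm of the block hole. Blue is at (0.446, -0.2695) and its blob height of 0.10 fits the knob. Red is 100 mm away at angle -0.25, so I'll use tool yaw ≈ 2.89.

```bash
python3 -m creep '[1,-0.002,-0.03,0,0.15, 1,-0.002,-0.03,0,0.15, 1,0,-0.025,0,0.13, 1,0,-0.005,0,0, 1,0,0,0,0]'
python3 - <<'E'
from h import *
c=read_camera("wrist");cv2.imwrite("pics/k1.png",c["image"][:,:,::-1])
s=telemetry.observe();print(s["tool_pos"],s["tool_rot"],proj(c,[[.446,-.2695,.105],[.446,-.2695,.061],[.543,-.294,.105]]))
E
```

```text
time: 13.7
tool_pos: [0.4546, -0.2427, 0.2273]
tool_rot: [3.116, 0.001, 2.823]
contact_force: [0.7, 0.6, 0.1]
opening: 0.0914
[ 0.45461598 -0.24248352  0.22730448] [3.11633411e+00 8.74046821e-04 2.82353679e+00] [[286.43592881 207.50471732]
 [289.98258011 194.7117609 ]
 [297.11896562 299.87068503]]
```

View pics/k1.png

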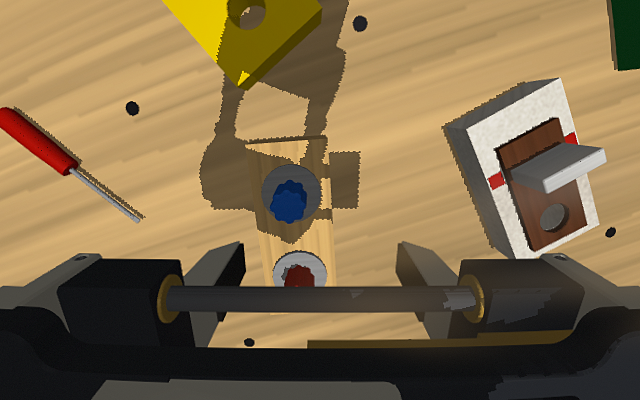

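The blue washer at (291,193) matches the prediction. I'll move over it and descend.

```bash
python3 -m creep '[0.8,-0.004,-0.012,-0.01,0.03, 0.8,-0.003,-0.01,-0.02,0.02, 0.8,-0.001,-0.004,-0.03,0, 0.8,0,0,-0.02,0, 0.8,0,0,0,0]'
```

```text
time: 14.38
tool_pos: [0.4477, -0.2628, 0.1465]
tool_rot: [3.115, 0.002, 2.872]
contact_force: [-0.5, 0.0, -1.0]
opening: 0.0739
```

```bash
python3 -m creep '[0.8,-0.002,-0.006,-0.015,0, 0.8,0,0,-0.02,0, 0.8,0,0,-0.01,0, 0.8,0,0,0,0]'
python3 - <<'E'
from h import *
c=read_camera("wrist");cv2.imwrite("pics/k2.png",c["image"][:,:,::-1])
s=telemetry.observe();print(s["tool_pos"])
E
```

```text
time: 14.88
tool_pos: [0.447, -0.2691, 0.1016]
tool_rot: [3.117, 0.006, 2.872]
contact_force: [0.0, 0.0, -0.0]
opening: 0.0736
[ 0.44714752 -0.26927645  0.10203995]
```

View pics/k2.png

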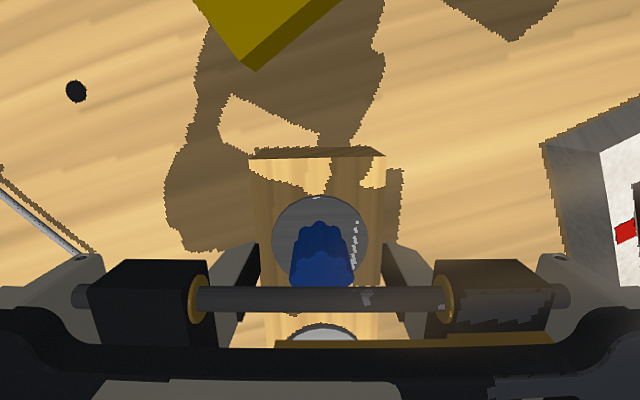

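The knob is centred between the jaws at px x≈320. I'll go down 10 mm and close.

```bash
python3 -m creep '[0.7,0,0,-0.007,0, 0.6,0,0,-0.003,0, 0,0,0,0,0, 0,0,0,0,0, 0,0,0,0,0, 0,0,0,0,0, 0,0,0,0,0, 0,0,0,0,0, 0,0,0,0,0]' 25
```

```text
time: 16.05
tool_pos: [0.4479, -0.27, 0.0931]
tool_rot: [3.119, 0.01, 2.872]
contact_force: [0.2, -0.5, -0.4]
opening: 0.0338
```

Gripped at 33.8 mm. I'll lift straight up.

```bash
python3 -m creep '[0,0,0,0.02,0, 0,0,0,0.03,0, 0,0,0,0.04,0, 0,0,0,0.04,0, 0,0,0,0.02,0, 0,0.015,0.035,0,0.04, 0,0.017,0.04,0,0.04, 0,0.017,0.04,0,0.04, 0,0.017,0.04,0,0.04, 0,0.017,0.04,0,0, 0,0.015,0.03,0,0, 0,0,0,0,0]'
python3 - <<'E'
from h import *
c=read_camera("wrist");cv2.imwrite("pics/k3.png",c["image"][:,:,::-1])
E
```

```text
time: 17.55
tool_pos: [0.546, -0.0367, 0.2461]
tool_rot: [3.117, 0.006, 3.035]
contact_force: [-0.5, -1.1, -0.2]
opening: 0.0341
```

View pics/k3.png

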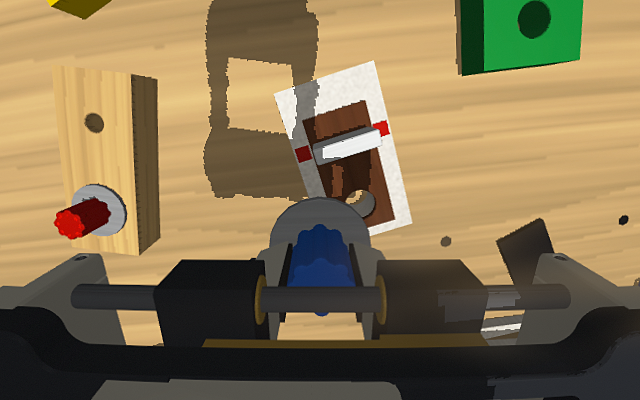

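```bash
python3 -m creep '[0,0.012,0.022,0,0.03, 0,0.01,0.02,-0.01,0.03, 0,0.003,0.004,-0.02,0, 0,0,0,-0.01,0, 0,0,0,0,0]'
```

```text
time: 18.23
tool_pos: [0.5699, 0.0065, 0.203]
tool_rot: [3.119, 0.003, 3.093]
contact_force: [-0.1, -0.4, -0.3]
opening: 0.0336
```

```bash
python3 -m creep '[0,0.001,0.003,-0.02,0, 0,0,0,-0.02,0, 0,0,0,-0.005,0, 0,0,0,0,0]'
python3 - <<'E'
from h import *
c=read_camera("scene");cv2.imwrite("pics/k4.png",cv2.resize(c["image"][160:300,270:420],None,fx=4,fy=4)[:,:,::-1])
print(proj(c,[[.571,.0105,.058]]),telemetry.observe()["tool_pos"])
E
```

```text
time: 18.73
tool_pos: [0.572, 0.0077, 0.1596]
tool_rot: [3.12, 0.007, 3.091]
contact_force: [0.3, -0.0, -1.6]
opening: 0.0341
[[344.9281423  249.61631944]] [0.57211537 0.00768803 0.15980713]
```

View pics/k4.png

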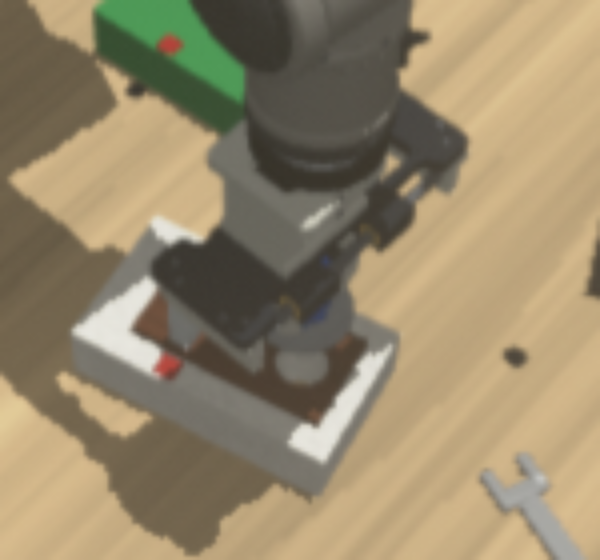

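The washer and shank are over the foot's hole, crop (302,362). I'll lower in stages and watch the force.

```bash
python3 -m creep '[0,-0.001,0.002,-0.015,0, 0,0,0,-0.012,0, 0,0,0,-0.01,0, 0,0,0,0,0]'
```

```text
time: 19.27
tool_pos: [0.5712, 0.0097, 0.1212]
tool_rot: [3.12, 0.009, 3.092]
contact_force: [-0.9, 0.4, -1.4]
opening: 0.0336
```

```bash
python3 -m creep '[0,0,0,-0.012,0, 0,0,0,-0.008,0, 0,0,0,-0.001,0, 0,0,0,0,0]'
```

```text
time: 19.77
tool_pos: [0.5715, 0.0097, 0.0988]
tool_rot: [3.12, 0.009, 3.092]
contact_force: [1.4, 0.4, -0.7]
opening: 0.034
```

```bash
python3 -m creep '[0,0,0,-0.002,0, 0,0,0,0,0]'; python3 -m creep '[0.7,0,0,0,0, 0.7,0,0,0,0, 0.7,0,0,0,0, 0.7,0,0,0,0, 0.7,0,0,0,0, 0.7,0,0,0.02,0, 0.7,0,0,0.03,0, 0.7,0,0,0.04,0, 0.7,0,0,0.04,0, 0.7,0,0,0.03,0]'
```

```text
time: 20.02
tool_pos: [0.5718, 0.0097, 0.0971]
tool_rot: [3.12, 0.01, 3.092]
contact_force: [0.9, 0.7, -0.4]
opening: 0.0335
time: 21.28
tool_pos: [0.5701, 0.0098, 0.2598]
tool_rot: [3.12, 0.005, 3.091]
contact_force: [0.1, -0.7, 1.4]
opening: 0.0643
```

```bash
python3 -m creep '[0.7,-0.02,-0.05,0,0, 0.7,-0.02,-0.05,0,0, 0.7,-0.02,-0.05,0,0, 0.7,-0.02,-0.05,0,0, 0.7,0,0,0,0, 0.7,0,0,0,0]'
python3 - <<'E'
from h import *
c=read_camera("scene");cv2.imwrite("pics/f1.png",cv2.resize(c["image"][160:300,250:400],None,fx=4,fy=4)[:,:,::-1])
ct=read_camera("top");cv2.imwrite("pics/f2.png",cv2.resize(ct["image"][130:240,290:460],None,fx=4,fy=4)[:,:,::-1])
P=[]
for q,(x0,y0,x1,y1) in((ct,(310,140,360,190)),(c,(310,210,380,270))):
    im=cv2.cvtColor(q["image"],cv2.COLOR_RGB2HSV).astype(int)[y0:y1,x0:x1]
    ys,xs=np.nonzero((im[:,:,0]>95)&(im[:,:,0]<130)&(im[:,:,1]>120));P.append((xs.mean()+x0,ys.mean()+y0));print(P[-1],len(xs),"expected blob~",proj(q,[[.571,.0105,.104]]))
print(tri(ct,P[0],c,P[1]))
E
```

```text
time: 22.02
tool_pos: [0.4886, -0.1949, 0.2634]
tool_rot: [3.121, 0.013, 3.094]
contact_force: [-0.5, -0.4, 0.4]
opening: 0.0647
(np.float64(333.2857142857143), np.float64(163.33766233766232)) 77 expected blob~ [[332.78233187 162.8433735 ]]
(np.float64(345.1951219512195), np.float64(240.15853658536585)) 82 expected blob~ [[345.88080796 240.30109406]]
(array([0.56954069, 0.00913256, 0.10470839]), np.float64(0.0004818901120591124))
```

View pics/f1.png

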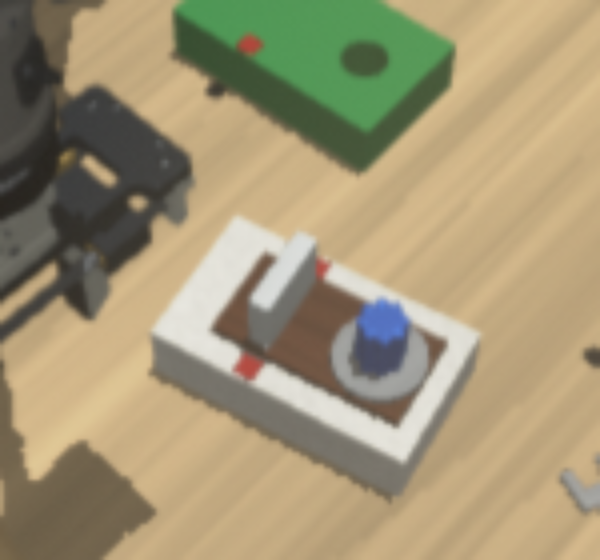

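View pics/f2.png

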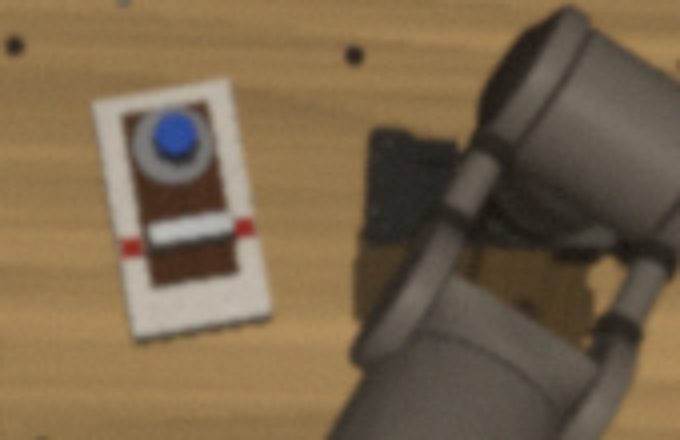

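The screw is home: the washer is flat on the foot, the knob is within about 2 mm of the hole's axis at the expected height, the fence is on the marks, and the arm is clear.

```bash
python3 -c "
from cell import workorder
print(workorder.hand_in())"
```

```text
the job is handed in; nothing more can be done
None
```

I laid the fence stop on the white block with its hole over the block's hole and the fence between the red marks. I then lowered the blue thumbscrew through both holes, let go of both and handed in at about 22 s. No verdict was reported.

**Last checks:**
- **Stop:** it lies flat, with its hole within about 2–3 mm of the block's hole. The last angle reading, taken while it was still held, was about 0.192 rad against the block's 0.196.
- **Thumbscrew:** it looks upright with the washer flat on the foot. The two views put the top of the knob at (0.570, 0.009, 0.105), about 2 mm from the hole's axis and at the height expected when home.
- **Arm:** it is clear of everything.

**What failed or disagreed:**
- My first grasp of the fence missed, because I lifted before the fingers had finished closing. The stop had not moved, and the second grasp held.
- While the stop was held, the estimates of where its hole was differed by 3–5 mm across the block. One colour-mask fit of that hole was bad and I did not use it.

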